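Open the pinned ball case and roll the stray stone ball back into its seat

TASK

One of the three polished stone balls has come out of its seat in the small wooden case. Pull the retaining pin out of the hasp and lay it on the bench, raise the lid all the way to its stop, then roll the loose ball, without ever picking it up, across the deck until it drops into the empty seat. Leave the other two balls in their seats and do not disturb the loupe, the ring or the tweezers lying around the case.

Things in the scene. Friction and masses are not known exactly. Their poses are not given: they have to be found in the camera images.
- ball_case: Fixed dark wooden ball case, 120 mm deep (its x), 132 mm wide (y), 51 mm high shut. Origin: centre of its underside, on the bench. The front, with the hasp, is at -x, towards the robot. Walls 6 mm, rim 30 mm above the bench. Inside: flat felt deck, x -54 to +14 mm, y -60 to +60 mm, 22 mm above the bench; behind it, level with it, three seat tiles centred at x = 34 mm, y = -40, 0, 40 mm in any order.
- case_lid (a joint): Lid angle about the rear hinge (case x = +60 mm, 30 mm above the bench, along y): 0 shut, grows as the front rises, 1.13 (65 degrees) at its stop, where it still leans out over the tray. Stiff hinge: the lid stays where it is left and takes about 2 N at the tongue to raise. Hollow cover, 120 mm deep, 21 mm high, 0.12 kg; its rim plane passes through the hinge line.
- tongue (a point): Lid's brass hasp tongue: flat slotted plate, 30 mm wide (case y), 4.5 mm thick, sticking out 30 mm forwards from the lid's front. This point: mid width and thickness, 6 mm behind its front edge, 144 mm from the hinge line, 32 mm above the bench when shut. Once the pin is out the lid can be raised by gripping the tongue across its width; the staple and foot below it are only 17 mm wide.
- staple (a point): Centre of the eye of the fixed brass staple, which stands up through the tongue's slot, 14 mm in front of the case, 37.5 mm above the bench. The pin passes through it along the case's x, lying on the tongue, and so holds the lid shut. The eye is 10 mm wide and 7 mm high above the tongue.
- pin: Loose retaining pin, 14 g: steel rod 6 mm thick with a black thumb disc, 20 mm across, 9 mm thick. Origin: centre of the disc. The rod points along +x, its tip 38 mm from the origin; the disc's flat faces look along y. In the hasp the disc stands upright, 27 mm in front of the staple's eye, 37.5 mm above the bench; a straight pull of 20 mm away from the case (case -x) frees it.
- ball_loose_center (a point): Centre of the loose ball: a polished pale stone ball, 22 mm across, about 15 g, lying free on the felt deck. A light push rolls it; on the felt it stops within a few millimetres when the push ends. Its centre is 33 mm above the bench while it rolls on the deck or a tile, 27.5 mm when seated.
- ball_a_center (a point): Centre of another such ball, which sits in tile seat_a.
- ball_b_center (a point): Centre of another such ball, which sits in tile seat_b.
- seat_c_hollow (a point): The empty seat: centre of the mouth of the round hollow in the free seat tile, 22 mm above the bench, level with the deck. Each fixed wooden tile is 40 by 40 mm with one hollow 19 mm across and 8 mm deep. A seated ball rests on the hollow's edge, its centre 5.5 mm above this point. Axes as the case's.
- seat_a_hollow (a point): The same point of the tile that holds ball_a.
- seat_b_hollow (a point): The same point of the tile that holds ball_b.
- loupe: Bystander: loose steel eye loupe, 22 mm across, 14 mm high, left of the case. Origin: centre of its underside.
- silver_ring: Bystander: loose silver ring lying flat, 21 by 24 mm, 5 mm high, left of the case. Origin: centre of its underside.
- tweezers: Bystander: loose steel tweezers, 135 mm long (their x), 13 mm wide, 9 mm high, right of the case. Origin: centre of the underside.

How it is judged (in metres and radians):
On the way, in this order (a step that is already met when the one before it is completed fails the run):
1. the pin is drawn clear of the staple (distance between pin and staple above 0.055 m), for 0.2 s.
2. the lid is raised to its stop (value of joint case_lid above 1.05 rad), for 0.2 s.
3. the loose ball has dropped into the empty seat (horizontal distance between ball_loose_center and seat_c_hollow below 0.004 m and z of ball_loose_center in the frame of seat_c_hollow below 0.0075 m), for 0.2 s.
At the end, for the whole second after the job is handed in: All three balls rest in their seats (centre within 4 mm sideways of the seat's centre and less than 7.5 mm above its mouth), the lid stands open at 1.0 rad or more, and the pin lies at rest on the bench (centre of its disc less than 20 mm above it) (all of step 3 and horizontal distance between ball_a_center and seat_a_hollow below 0.004 m and z of ball_a_center in the frame of seat_a_hollow below 0.0075 m and horizontal distance between ball_b_center and seat_b_hollow below 0.004 m and z of ball_b_center in the frame of seat_b_hollow below 0.0075 m and value of joint case_lid above 1 rad and height (world z) of pin between 0 and 0.02 m and linear speed of each of pin, ball_loose below 0.02 m/s); the robot touches nothing.
It fails at once if the loose ball is picked up (its centre more than 12 mm above where it rolls on the deck) (z of ball_loose_center in the frame of ball_case above 0.045 m).
It fails at once if a seated ball is knocked out of its seat (distance of any of ball_a_center, ball_b_center from where it was at the start of the episode above 0.008 m).
It fails at once if the loupe, the ring or the tweezers are disturbed (moved more than 20 mm) (distance of any of loupe, silver_ring, tweezers from where it was at the start of the episode above 0.02 m).
It also fails if it takes over 72 s, if anything falls off the work surface, if the arm or the gripper's body presses on something with over 40 N, if the wrist force passes 120 N, or if a joint passes its speed limit or range.

ROBOT

A 7-joint arm with a two-finger parallel gripper is mounted at the origin on a cart in front of the work surface, level with it; the furniture and walls round the work are solid. World frame = base frame: x ahead of the robot, y to its left, z up, the work surface at z = 0. Lengths are in m, angles in degrees, forces in N, time in s.
With the tool pointing down it reaches from about 0.4 to 0.85 m from the base axis. Payload 4.5 kg.
Tool frame: the origin (TCP) lies midway between the tips of the shut fingers; the grasp point (between the pads) lies pinch_z behind it (pinch_z is the distance from the TCP to the grasp point, in m); z points along the fingers, y is the line along which they close (so a half turn about z gives the same grasp; the last joint's range is limited). The gripper opens to 88 mm and grips with 3 to 60 N. Pads are 18 mm wide; open, the fingers measure 123 mm over their backs; the gripper's body (75 mm by 187 mm) begins 45 mm behind the grasp point.
Start: joints at [68.4, 39.483, -11.15, 89.685, 9.013, 51.709, -12.324], TCP at [0.25, -0.573, 0.239] pointing down, gripper open.
Joint ranges: [-172.22, 172.22], [-26.19, 119.32], [-84.43, 86.54], [7.71, 146.69], [-57.33, 237.33], [2.42, 119.75], [-152.13, 152.13]. Speed limits (degrees/s): [147.25, 147.25, 180, 180, 180, 180, 180].

INTERFACE

Orientations are given as [roll, pitch, yaw] about the fixed x, y, z axes, in that order (R = Rz(yaw) Ry(pitch) Rx(roll)).
In Python, from cell import * gives the robot as it stands.
- The arm moves only by the tool jog_arm, never from a script. Its argument "commands" is a list of rows, each a list of 3 entries, a list of its own where there are three numbers: the shift along the tool's x, y, z normalised to -1 to 1, where 1 is 0.5 m, then the turn, a rotation vector about the tool's x, y, z normalised to -1 to 1, where 1 is 60 degrees, then the opening, from 0 (shut) to 1 (fully open). A call has 1 to 10 rows; each row is the pose to reach, as a shift and turn from the pose commanded when the call began, along the tool's axes at that moment; what a row does not reach only later rows make up. A row lasts 1/8 s, in which the tool goes at most 62.5 mm and 10.7 degrees, less where a joint would pass 70% of its speed; a pose out of reach is approached as far as the arm can. A call with a number of a shift or a turn outside -1 to 1 is refused whole. A call with a gripper value outside its range is refused whole. The fingers move at their own pace and stop on an object; "grip_force" is the grip in N (left out, the last holds). Time passes only in rows, so rows that repeat a pose let the fingers close. It gives the time, the measured TCP pose, the force, the opening and the grip force at its end, in the units of the state.
- read_state(): the state, without advancing time (a new reading comes with each control period).
- snapshot(name): name is "scene" or "top" or "wrist"; returns the picture (400x640x3 uint8, red, green, blue); there is no depth.
- camera_info(name): a dict with "vfov" (degrees; the focal length in pixels is half the picture's height over the tangent of half this angle, whatever the lens; pixels are square), "cx", "cy" (the principal point, pixels), "R" (3x3) and "t" (3): a world point X has camera coordinates R X + t. Camera axes: x right, y down, z forward; pixel columns grow to the right and rows downward; lengths in m; the calibration is good to about 2 mm. A picture is of the moment at which its call begins: read the wrist's pose just before it. camera_info takes no time and is no camera call; for the wrist camera it gives the pose at the moment of the call.
- job_done(): hands the job in; it is judged then, once.
The state is a dict: "t": time; "joints": joint angles; "qd": joint speeds; "tau": joint torques, N m; "tool_pos": TCP position; "orientation": TCP orientation; "contact_force": force on the tool from outside, world axes, zero at the start; "torque": the same for the moment, N m; "finger_gap": finger opening in m; "finger_force": force on a finger pad.
Only numpy, scipy, OpenCV 4.12 (cv2) and the standard library are available. Lean on these libraries where they do the work, as an engineer would, in place of code of your own. Each camera call takes 0.05 s, during which the arm holds its last target. There are 200 camera calls.

## Working session

There is one attempt and no reset: what is moved stays moved. The work goes in short steps, Python scripts to look and compute and a tool call to move; the robot and the scene stay as the last step left them, time stands still between calls to the robot, and variables do not carry over. Pictures are saved under pics/ and viewed, at most 13 in all, crops included, and the job is handed in when it is done.

Besides the shell and the picture viewer there is one more tool, called after "Call:" as name(argument=value, ...) on one line, values as JSON. jog_arm: Moves the arm, as the interface text tells. Its arguments: {"type":"object","properties":{"commands":{"type":"array"},"grip_force":{"type":"number"}},"required":["commands"]}

```bash
mkdir -p pics
cat > h.py <<'E'
from cell import *
import numpy as np, cv2
from scipy.spatial.transform import Rotation as Ro
def K(n):
    c=camera_info(n); f=200/np.tan(np.radians(c['vfov'])/2); return f,c['cx'],c['cy'],np.array(c['R']),np.array(c['t'])
def ray(n,u,v,z,k=None):
    f,cx,cy,R,t=k or K(n); d=R.T@np.array([(u-cx)/f,(v-cy)/f,1]); o=-R.T@t
    return o+d*(z-o[2])/d[2]
def proj(n,X,k=None):
    f,cx,cy,R,t=k or K(n); p=R@np.array(X)+t; return f*p[0]/p[2]+cx,f*p[1]/p[2]+cy
def snap(n,name):
    k=K(n); im=snapshot(n)[:,:,::-1].copy(); cv2.imwrite('pics/'+name+'.png',im); return im,k
def toolR():
    return Ro.from_euler('xyz',read_state()['orientation'],degrees=True).as_matrix()
def rel(p):
    s=read_state(); return toolR().T@(np.array(p)-s['tool_pos'])/0.5
E
python3 - <<'E'
from h import *
s=read_state(); print({k:np.round(v,3) for k,v in s.items()})
a,_=snap('top','top1'); b,_=snap('scene','scene1')
for n in('top','scene','wrist'): print(n,camera_info(n))
import cell; print([x for x in dir(cell) if 'pinch' in x], getattr(cell,'pinch_z',None))
E
ls
```

```text
{'t': np.float64(0.0), 'joints': array([ 68.4  ,  39.535, -11.146,  89.745,   9.013,  51.709, -12.325]), 'qd': array([ 0.013, -0.096,  0.038,  0.032, -0.11 , -0.013, -0.024]), 'tau': array([-1.0000e-03, -5.2757e+01, -1.2670e+00, -1.5343e+01, -5.3000e-02,
        7.0000e-03,  0.0000e+00]), 'tool_pos': array([ 0.249, -0.572,  0.238]), 'orientation': array([-1.79893e+02,  7.00000e-03,  2.35420e+01]), 'contact_force': array([-0.242,  0.076,  0.107]), 'torque': array([0.029, 0.031, 0.025]), 'finger_force': np.float64(0.0), 'finger_gap': np.float64(0.088)}
top {'vfov': 43.73672253300138, 'cx': 316.96480285878795, 'cy': 193.84376610697424, 'R': array([[-0.02681028, -0.99957821, -0.01116297],
       [-0.98180573,  0.0284303 , -0.18774778],
       [ 0.18798595,  0.0059263 , -0.98215384]]), 't': array([-0.14750005,  0.53434039,  0.79880837])}
scene {'vfov': 53.52945096976478, 'cx': 319.79281005668184, 'cy': 199.12292976826458, 'R': array([[ 0.46269182, -0.88643023, -0.01255928],
       [-0.47576553, -0.23633247, -0.84722732],
       [ 0.74803974,  0.39798042, -0.53108205]]), 't': array([-0.38831508,  0.25576466,  0.55017547])}
wrist {'vfov': 68.23793411889362, 'cx': 319.6823234298751, 'cy': 204.3285889994322, 'R': array([[ 0.39944409, -0.91675608, -0.00164591],
       [-0.87120609, -0.38015495,  0.31061577],
       [-0.2853846 , -0.12263971, -0.95053413]]), 't': array([-0.62412163, -0.04288632,  0.38998428])}
['pinch_z'] 0.0187
h.py
pics
```

View pics/top1.png

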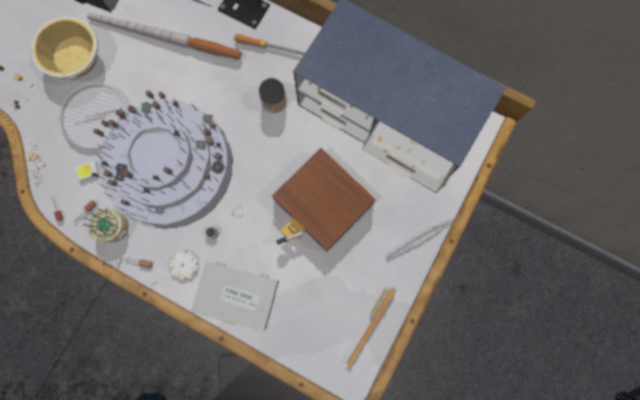

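View pics/scene1.png

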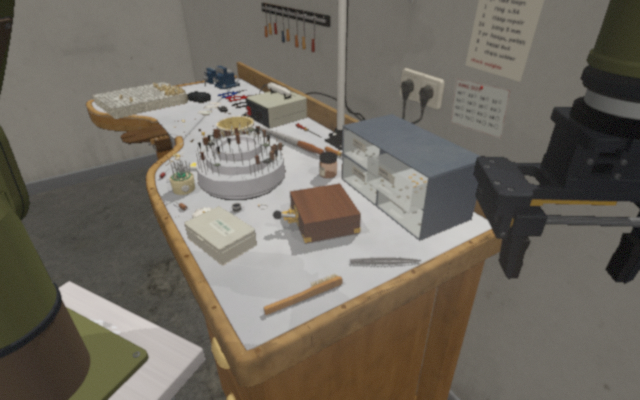

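The top view shows the case lid with corners at about (321,150), (374,202), (327,249) and (274,195). The tongue is at (292,229), the pin disc at (281,241), the loupe at (211,233), the ring at (238,211) and the tweezers at (418,240).

Run:
```python
from h import *
im=cv2.imread('pics/top1.png'); hsv=cv2.cvtColor(im,cv2.COLOR_BGR2HSV)
m=cv2.inRange(hsv,(0,90,40),(14,255,160)); m[:140]=0;m[260:]=0;m[:,:265]=0;m[:,380:]=0
m=cv2.morphologyEx(m,cv2.MORPH_OPEN,np.ones((5,5)))
c=max(cv2.findContours(m,0,2)[0],key=cv2.contourArea)
print(cv2.contourArea(c)); q=cv2.approxPolyDP(c,8,True)[:,0]; print(q.tolist())
k=K('top')
for p in [(321,150),(374,202),(327,249),(274,195)]: print(p,ray('top',*p,.051,k).round(4))
r=cv2.minAreaRect(np.array([ray('top',*p[0],.051,k)[:2] for p in c],np.float32)); print('rect',r)
for n,p,z in [('tongue',(292,229),.034),('disc',(281,241),.0375),('loupe',(211,233),.007),('ring',(238,211),.003),('tw1',(389,257),.005),('tw2',(448,224),.005)]: print(n,ray('top',*p,z,k).round(4))
```

```text
5048.0
[[317, 152], [275, 198], [328, 247], [372, 198]]
(321, 150) [ 0.6068 -0.1714  0.051 ]
(374, 202) [ 0.5129 -0.2585  0.051 ]
(327, 249) [ 0.4359 -0.1765  0.051 ]
(274, 195) [ 0.5299 -0.0892  0.051 ]
rect ((0.5221073031425476, -0.17327949404716492), (0.1291247010231018, 0.11898451298475266), 44.10029602050781)
tongue [ 0.473  -0.1178  0.034 ]
disc [ 0.4526 -0.099   0.0375]
loupe [0.4732 0.0271 0.007 ]
ring [ 0.5118 -0.0199  0.003 ]
tw1 [ 0.4225 -0.285   0.005 ]
tw2 [ 0.4776 -0.3923  0.005 ]
```

Call:
jog_arm(commands=[[[0.745,-0.705,0.08],[0,0,-1],0.4],[[0.745,-0.705,0.08],[0,0,-1],0.4],[[0.745,-0.705,0.08],[0,0,-1],0.4],[[0.745,-0.705,0.08],[0,0,-1],0.4],[[0.745,-0.705,0.08],[0,0,-1],0.4],[[0.745,-0.705,0.08],[0,0,-1],0.4],[[0.745,-0.705,0.08],[0,0,-1],0.4],[[0.745,-0.705,0.08],[0,0,-1],0.4],[[0.745,-0.705,0.08],[0,0,-1],0.4],[[0.745,-0.705,0.08],[0,0,-1],0.4]])

```text
t: 1.35
tool_pos: [0.4502, -0.1007, 0.1985]
orientation: [-180.0, 0.0, 83.6]
contact_force: [-0.1, -0.9, 0.2]
finger_gap: 0.0355
finger_force: 0.0
```

Call:
jog_arm(commands=[[[0,0,0],[0,0,-0.84],0.4],[[0,0,0],[0,0,-0.84],0.4],[[0,0,0],[0,0,-0.84],0.4],[[0,0,0],[0,0,-0.84],0.4],[[0,0,0],[0,0,-0.84],0.4],[[0,0,0],[0,0,-0.84],0.4],[[0,0,0],[0,0,-0.84],0.4]])

```text
t: 2.22
tool_pos: [0.4498, -0.1026, 0.1986]
orientation: [-179.9, 0.0, 133.7]
contact_force: [-0.0, -0.6, 0.3]
finger_gap: 0.0351
finger_force: 0.0
```

Run:
```python
from h import *
s=read_state(); print(s['t'],s['joints'].round(1) if hasattr(s['joints'],'round') else s['joints'],np.round(s['tool_pos'],4),np.round(s['orientation'],2),np.round(s['contact_force'],2))
im,k=snap('wrist','w1')
np.save('k1.npy',np.array([k[0],k[1],k[2],*k[3].ravel(),*k[4]]))
print([np.round(proj('wrist',p,k)) for p in [(.452,-.1,.0375),(.4708,-.12,.0375)]])
```

```text
2.225 [ 30.9  35.1 -37.5 118.8  35.2  37.5  13.3] [ 0.4498 -0.1026  0.1986] [-1.7994e+02  1.0000e-02  1.3366e+02] [-0.02 -0.57  0.27]
[array([323., 187.]), array([323., 211.])]
```

View pics/w1.png

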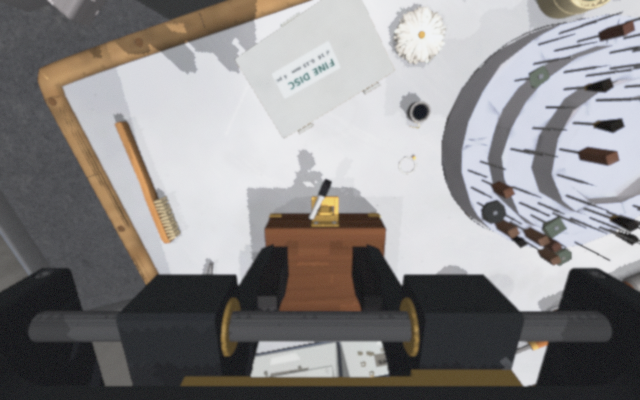

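Run:
```python
import cv2
im=cv2.imread('pics/w1.png')[165:245,260:390]
cv2.imwrite('pics/w1c.png',cv2.resize(im,None,fx=6,fy=6,interpolation=cv2.INTER_CUBIC))
```

```text
(no output)
```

View pics/w1c.png

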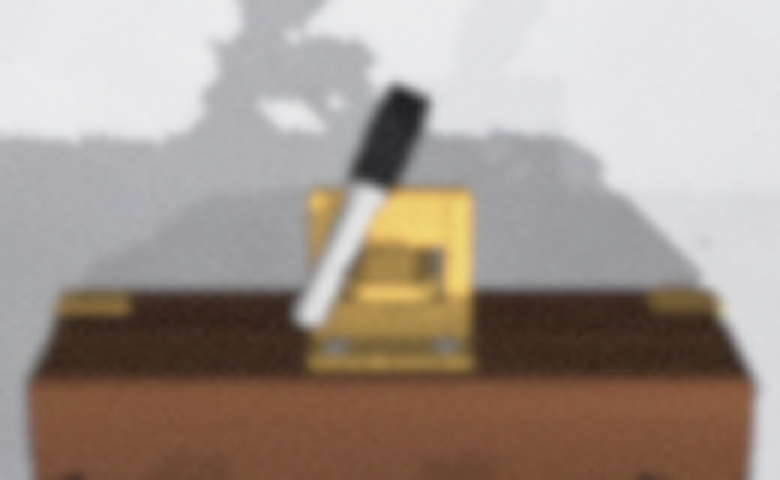

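The wrist close-up shows the black disc at about (325,187). The rod runs skewed to its tip at (311,218), yawed by about 20° and close to the staple at (327,209), so I'll go lower for a better look.

Call:
jog_arm(commands=[[[0,0,0.2],[0,0,0],0.4],[[0,0,0.2],[0,0,0],0.4],[[0,0,0.2],[0,0,0],0.4],[[0,0,0.2],[0,0,0],0.4]])

```text
t: 2.78
tool_pos: [0.451, -0.101, 0.0997]
orientation: [180.0, 0.1, 133.9]
contact_force: [0.2, -0.1, -0.2]
finger_gap: 0.0354
finger_force: 0.0
```

Run:
```python
from h import *
im,k=snap('wrist','w2')
import pickle; pickle.dump(k,open('k2.pkl','wb'))
u,v=np.round(proj('wrist',(.465,-.115,.0375),k)).astype(int); print(u,v)
u0,v0=u-60,max(v-60,0)
c=im[v0:v0+110,u0:u0+120]; print(u0,v0)
cv2.imwrite('pics/w2c.png',cv2.resize(c,None,fx=5,fy=5,interpolation=cv2.INTER_CUBIC))
```

```text
320 245
260 185
```

View pics/w2c.png

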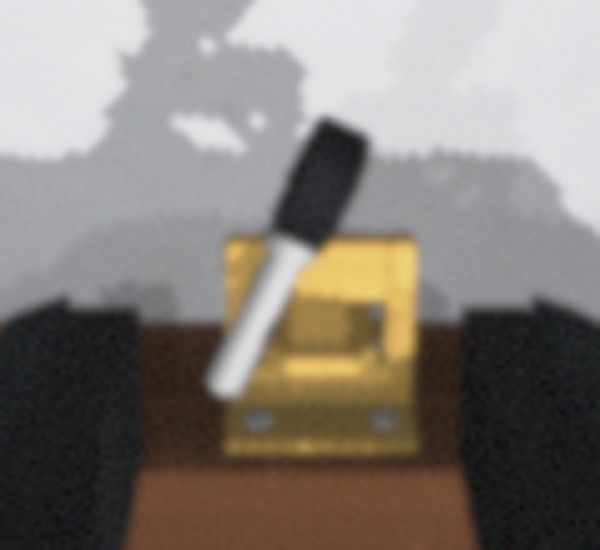

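The close look shows the disc centred at about (324,222) and the rod tip at (304,263), skewed to the case. I'll compute its yaw, then grip it along its own axis.

Run:
```python
from h import *
import pickle; k=pickle.load(open('k2.pkl','rb'))
W=lambda u,v,z: ray('wrist',260+u/5,185+v/5,z,k)
for z1 in (.03,.0375,.045):
  for z2 in (.0375,.045):
    d=W(322,183,z1);t=W(222,388,z2); e=t-d; print(z1,z2,d.round(4),t.round(4),np.linalg.norm(e).round(4),np.degrees(np.arctan2(e[1],e[0])).round(1))
a=W(222,237,.034);b=W(418,237,.034); print('tongue',a.round(4),b.round(4),np.linalg.norm(a-b),((a+b)/2).round(4),np.degrees(np.arctan2(*(b-a)[1::-1])))
# staple est
s,r=W(320,305,.042),W(330,345,.034); print(s.round(4),r.round(4))
# side view check in scene camera
im=cv2.imread('pics/scene1.png')
u,v=np.round(proj('scene',(.46,-.11,.0375))).astype(int); print(u,v)
cv2.imwrite('pics/s1c.png',cv2.resize(im[v-30:v+30,u-40:u+40],None,fx=8,fy=8,interpolation=cv2.INTER_CUBIC))
```

```text
0.03 0.0375 [ 0.4561 -0.1012  0.03  ] [ 0.4668 -0.135   0.0375] 0.0362 -72.4
0.03 0.045 [ 0.4561 -0.1012  0.03  ] [ 0.4642 -0.1317  0.045 ] 0.0349 -75.1
0.0375 0.0375 [ 0.4539 -0.0992  0.0375] [ 0.4668 -0.135   0.0375] 0.038 -70.3
0.0375 0.045 [ 0.4539 -0.0992  0.0375] [ 0.4642 -0.1317  0.045 ] 0.0349 -72.5
0.045 0.0375 [ 0.4518 -0.0972  0.045 ] [ 0.4668 -0.135   0.0375] 0.0414 -68.4
0.045 0.045 [ 0.4518 -0.0972  0.045 ] [ 0.4642 -0.1317  0.045 ] 0.0367 -70.3
tongue [ 0.45   -0.1173  0.034 ] [ 0.4719 -0.0963  0.034 ] 0.030366725275477468 [ 0.461  -0.1068  0.034 ] 43.92375103993123
[ 0.4662 -0.1124  0.042 ] [ 0.4751 -0.1191  0.034 ]
282 214
```

View pics/s1c.png

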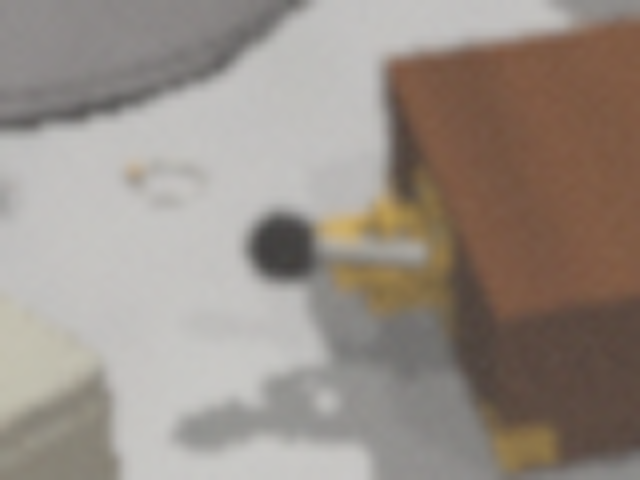

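Call:
jog_arm(commands=[[[0.008,0.011,0],[0,0,0.4],0.3],[[0.008,0.011,0],[0,0,0.4],0.3],[[0.008,0.011,0.02],[0,0,0.4],0.3],[[0.008,0.011,0.14],[0,0,0.4],0.3],[[0.008,0.011,0.14],[0,0,0.4],0.3],[[0.008,0.011,0.14],[0,0,0.4],0.3],[[0.008,0.011,0.14],[0,0,0.4],0.0],[[0.008,0.011,0.14],[0,0,0.4],0.0],[[0.008,0.011,0.14],[0,0,0.4],0.0],[[0.008,0.011,0.14],[0,0,0.4],0.0]], grip_force=15)

```text
t: 4.08
tool_pos: [0.4525, -0.094, 0.0299]
orientation: [179.8, 0.0, 110.0]
contact_force: [1.6, 2.5, 7.7]
finger_gap: 0.0088
finger_force: 15.3
```

Call:
jog_arm(commands=[[[0.015,0,0],[0,0,0],0],[[0.03,0,0],[0,0,0],0],[[0.045,0,0],[0,0,0],0],[[0.06,0,0],[0,0,0],0],[[0.08,0,0],[0,0,0],0],[[0.1,0,0],[0,0,0],0],[[0.12,0,0],[0,0,0],0],[[0.12,0,0],[0,0,0],0]])

```text
t: 5.08
tool_pos: [0.43, -0.037, 0.0286]
orientation: [-179.9, -0.1, 110.0]
contact_force: [-0.5, -0.3, 0.9]
finger_gap: 0.0087
finger_force: 15.0
```

Run:
```python
from h import *
s=read_state(); print(np.round(s['tool_pos'],4),s['finger_gap'],np.round(s['contact_force'],2))
a,_=snap('top','top2'); b,k=snap('wrist','w3'); c,_=snap('scene','s3')
u,v=np.round(proj('top',(.455,-.08,.03))).astype(int)
u2,v2=np.round(proj('scene',(.455,-.08,.03))).astype(int)
f=lambda i,u,v:cv2.resize(i[v-40:v+40,u-50:u+50],None,fx=4,fy=4,interpolation=cv2.INTER_CUBIC)
w=cv2.resize(b[110:310,200:440],(400,333))
cv2.imwrite('pics/m3.png',np.vstack([np.hstack([f(a,u,v),f(c,u2,v2)])[:,:800],np.hstack([w,w*0])[:270]]))
```

```text
[ 0.43   -0.037   0.0286] 0.0086767531263032 [-0.45 -0.33  0.88]
```

View pics/m3.png

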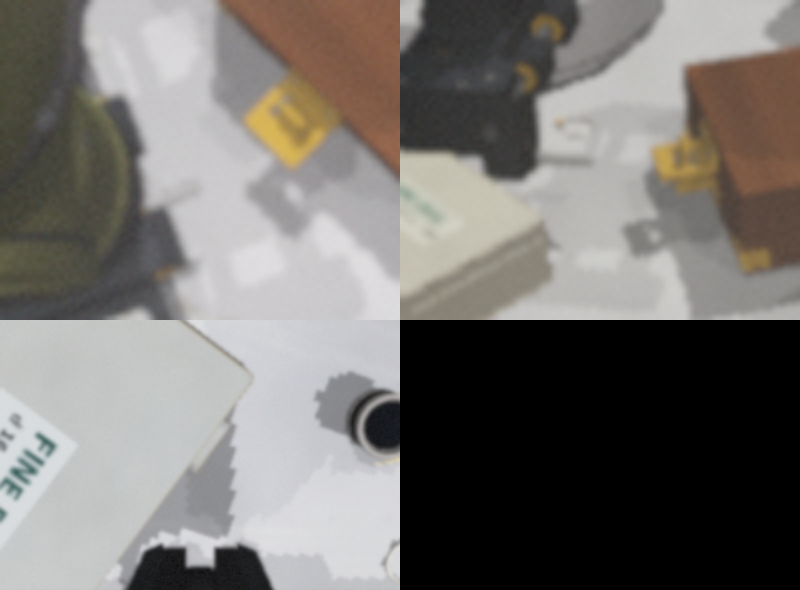

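The pin is clear of the hasp and still in the grip. I'll lay it down a bit away from the box.

Call:
jog_arm(commands=[[[0.011,0.057,0],[0,0,0],0],[[0.011,0.057,0],[0,0,0],0],[[0.011,0.057,0.03],[0,0,0],0],[[0.011,0.057,0.04],[0,0,0],0],[[0.011,0.057,0.046],[0,0,0],0],[[0.011,0.057,0.051],[0,0,0],0],[[0.011,0.057,0.051],[0,0,0],0],[[0.011,0.057,0.051],[0,0,0],0]])

```text
t: 6.22
tool_pos: [0.456, -0.0234, 0.0034]
orientation: [180.0, 0.0, 109.9]
contact_force: [-0.2, -0.6, 2.3]
finger_gap: 0.0087
finger_force: 15.0
```

Call:
jog_arm(commands=[[[0,0,0],[0,0,0],0.3],[[0,0,0],[0,0,0],0.3],[[0,0,0],[0,0,0],0.3],[[0,0,-0.06],[0,0,0],0.3],[[0,0,-0.2],[0,0,-0.4],0.6],[[0,0,-0.2],[0,0,-0.4],0.6],[[0,0,-0.2],[0,0,-0.4],0.6],[[0,0,-0.2],[0,0,-0.4],0.6]])

```text
t: 7.22
tool_pos: [0.456, -0.0234, 0.1034]
orientation: [180.0, 0.0, 133.8]
contact_force: [0.7, -0.4, 0.1]
finger_gap: 0.0531
finger_force: 0.0
```

Run:
```python
from h import *
s=read_state(); print(s['t'],np.round(s['tool_pos'],4),np.round(s['orientation'],1),np.round(s['joints'],1))
im,k=snap('wrist','w4'); print('pin px',proj('wrist',(.458,-.028,.01),k))
print('rel tongue above', rel((.4652,-.1111,.10)).round(3))
m=(im.max(2)<60).astype(np.uint8)
u,v=np.round(proj('wrist',(.458,-.028,.01),k)).astype(int)
x=m[v-60:v+40,u-60:u+60]; n,l,st,c=cv2.connectedComponentsWithStats(x)
for i in range(1,n):
  if st[i,4]>40: print(st[i],ray('wrist',c[i][0]+u-60,c[i][1]+v-60,.01,k).round(4))
```

```text
7.225 [ 0.456  -0.0234  0.1034] [180.    0.  133.8] [ 18.7  45.4 -35.1 124.   58.   28.9 -18.3]
pin px (np.float64(317.8852310637917), np.float64(212.76237906072532))
rel tongue above [-0.14  -0.108  0.006]
[111  19   9  18 120] [0.472  0.0244 0.01  ]
[ 51  52  14  20 180] [ 0.458  -0.0306  0.01  ]
[ 0 95 12  5 60] [ 0.4473 -0.0872  0.01  ]
```

Call:
jog_arm(commands=[[[-0.14,-0.108,0],[0,0,0],0.6],[[-0.14,-0.108,0],[0,0,0],0.6],[[-0.14,-0.108,0.01],[0,0,0],0.6],[[-0.14,-0.108,0.1],[0,0,0],0.6],[[-0.14,-0.108,0.166],[0,0,0],0.6],[[-0.14,-0.108,0.166],[0,0,0],0.6],[[-0.14,-0.108,0.166],[0,0,0],0.2],[[-0.14,-0.108,0.166],[0,0,0],0.2],[[-0.14,-0.108,0.166],[0,0,0],0.2],[[-0.14,-0.108,0.166],[0,0,0],0.2]], grip_force=20)

```text
t: 8.52
tool_pos: [0.4656, -0.1115, 0.0211]
orientation: [-180.0, 0.1, 133.9]
contact_force: [-2.6, -0.9, 6.7]
finger_gap: 0.0289
finger_force: 20.0
```

Call:
jog_arm(commands=[[[-0.001,0,-0.025],[0,0,0],0.2],[[-0.005,0,-0.05],[0,0,0],0.2],[[-0.011,0,-0.074],[0,0,0],0.2],[[-0.019,0,-0.098],[0,0,0],0.2],[[-0.029,0,-0.121],[0,0,0],0.2],[[-0.041,0,-0.143],[0,0,0],0.2],[[-0.054,0,-0.164],[0,0,0],0.2],[[-0.07,0,-0.184],[0,0,0],0.2],[[-0.087,0,-0.202],[0,0,0],0.2],[[-0.087,0,-0.202],[0,0,0],0.2]], grip_force=30)

```text
t: 9.78
tool_pos: [0.4957, -0.1428, 0.1216]
orientation: [180.0, 0.0, 133.9]
contact_force: [-0.2, -0.5, -1.6]
finger_gap: 0.0293
finger_force: 30.0
```

Call:
jog_arm(commands=[[[-0.019,0,-0.017],[0,0,0],0.2],[[-0.039,0,-0.032],[0,0,0],0.2],[[-0.06,0,-0.045],[0,0,0],0.2],[[-0.083,0,-0.056],[0,0,0],0.2],[[-0.09,0,-0.059],[0,0,0],0.2],[[-0.09,0,-0.059],[0,0,0],0.2],[[-0.09,0,-0.059],[0,0,0],0.2]])

```text
t: 10.65
tool_pos: [0.5243, -0.1725, 0.1495]
orientation: [-179.9, -0.4, 134.0]
contact_force: [-5.4, 5.3, -5.6]
finger_gap: 0.0294
finger_force: 30.0
```

Call:
jog_arm(commands=[[[0,0,0],[0,0,0],0.6],[[0,0,0],[0,0,0],0.6],[[0,0,0],[0,0,0],0.6],[[0,0,-0.1],[0,0,0],0.6],[[0.1,0,-0.15],[0,0,0],0.6],[[0.3,0,-0.15],[0,0,0],0.4],[[0.3,0,-0.15],[0,-0.75,0],0],[[0.3,0,-0.15],[0,-0.75,0],0],[[0.3,0,-0.15],[0,-0.75,0],0],[[0.3,0,-0.15],[0,-0.75,0],0]])

```text
t: 11.9
tool_pos: [0.4204, -0.0726, 0.2232]
orientation: [-177.2, 26.9, 134.0]
contact_force: [0.9, 0.1, -0.9]
finger_gap: 0.0053
finger_force: 0.0
```

Call:
jog_arm(commands=[[[0,0,0],[0,0,0],0],[[0,0,0],[0,0,0],0],[[0,0,0],[0,0,0],0]])

```text
t: 12.28
tool_pos: [0.4201, -0.0741, 0.2224]
orientation: [-177.1, 26.5, 133.9]
contact_force: [-0.5, -0.2, -0.3]
finger_gap: 0.0003
finger_force: 0.0
```

Run:
```python
from h import *
import pickle
s=read_state(); print(s['t'],np.round(s['tool_pos'],4),np.round(s['orientation'],1),np.round(s['joints'],1),s['finger_gap'])
print(np.round(toolR(),3).tolist())
im,k=snap('wrist','w5'); pickle.dump(k,open('k5.pkl','wb'))
b,_=snap('scene','s5')
C=lambda x,y,z:np.array([.5236+.695*x+.719*y,-.1715-.719*x+.695*y,z])
for p in [(34,-40,22),(34,0,22),(34,40,22),(-54,-60,30),(-54,60,30)]: print(p,np.round(proj('wrist',C(*np.array(p)/1000),k)),np.round(proj('scene',C(*np.array(p)/1000))))
```

```text
12.275 [ 0.4201 -0.0741  0.2224] [-177.1   26.5  133.9] [  4.3  28.2 -29.1 139.4  81.9  39.3 -54.3] 0.00031443585914355866
[[-0.62, 0.736, 0.273], [0.645, 0.676, -0.357], [-0.447, -0.045, -0.893]]
(34, -40, 22) [306. 216.] [343. 220.]
(34, 0, 22) [334. 216.] [337. 210.]
(34, 40, 22) [361. 217.] [332. 200.]
(-54, -60, 30) [286. 171.] [305. 229.]
(-54, 60, 30) [384. 172.] [292. 199.]
```

View pics/w5.png

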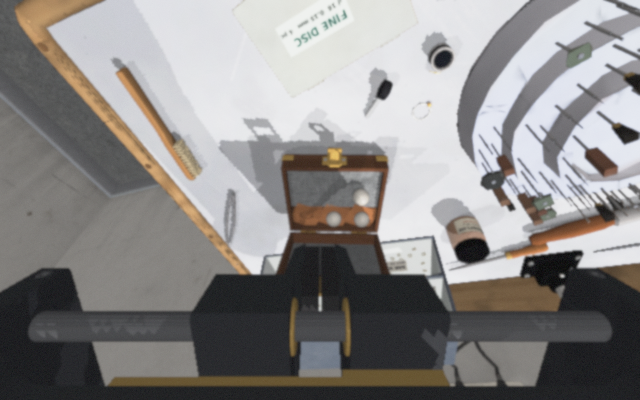

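The lid is open. The seated balls show at (334,219) and (361,219), so the seats at y = 0 and +40 mm are taken and the seat at y = -40 (pixel 306,217) is empty. The loose ball is at (361,198), and the pin lies on the bench at (381,92).

```bash
cat >> h.py <<'E'
O=np.array([.5236,-.1715]); ax=np.array([.695,-.719]); ay=np.array([.719,.695])
def toC(X): d=np.array(X)[:2]-O; return np.round([d@ax*1000,d@ay*1000,X[2]*1000],1)
def fromC(x,y,z): return np.array([*(O+(ax*x+ay*y)/1000),z/1000])
E
python3 - <<'E'
from h import *
import pickle
k=pickle.load(open('k5.pkl','rb')); im=cv2.imread('pics/w5.png'); g=cv2.cvtColor(im,cv2.COLOR_BGR2HSV)
x=cv2.resize(im[165:235,280:390],None,fx=6,fy=6,interpolation=cv2.INTER_CUBIC)
h=cv2.cvtColor(x,cv2.COLOR_BGR2HSV); m=((h[...,2]>150)&(h[...,1]<75)).astype(np.uint8)
m=cv2.morphologyEx(m,cv2.MORPH_OPEN,np.ones((9,9)))
n,l,st,c=cv2.connectedComponentsWithStats(m)
for i in range(1,n):
  if st[i,4]>500:
    u,v=280+c[i][0]/6,165+c[i][1]/6; print(st[i],(u.round(1),v.round(1)),[toC(ray('wrist',u,v,z,k)) for z in(.033,.0275)])
print('hollow',toC(ray('wrist',306,217,.022,k)))
for p in [(334,168),(284,155),(388,155)]: print(p,toC(ray('wrist',*p,.03,k)))
cv2.imwrite('pics/w5c.png',x)
E
```

```text
[  578     0    82   420 17733] (np.float64(385.4), np.float64(210.7)) [array([ 9.9, 69.9, 33. ]), array([15.5, 71.2, 27.5])]
[ 381   39  207   58 7472] (np.float64(362.1), np.float64(175.4)) [array([-50.9,  33.9,  33. ]), array([-46.5,  34.6,  27.5])]
[  452   107   124   147 12691] (np.float64(366.4), np.float64(196.6)) [array([-15.8,  42.2,  33. ]), array([-10.7,  43. ,  27.5])]
[   0  286   64  134 7048] (np.float64(284.4), np.float64(224.6)) [array([ 42.1, -71.6,  33. ]), array([ 48.3, -73. ,  27.5])]
[ 290  292   70   66 3630] (np.float64(334.2), np.float64(219.3)) [array([28.8,  0.7, 33. ]), array([34.8,  0.7, 27.5])]
[ 459  295   76   67 3879] (np.float64(362.7), np.float64(219.7)) [array([28.6, 40.7, 33. ]), array([34.6, 41.5, 27.5])]
hollow [ 36.9 -40.6  22. ]
(334, 168) [-59.5  -0.4  30. ]
(284, 155) [-78.  -59.3  30. ]
(388, 155) [-78.9  61.7  30. ]
```

View pics/w5c.png

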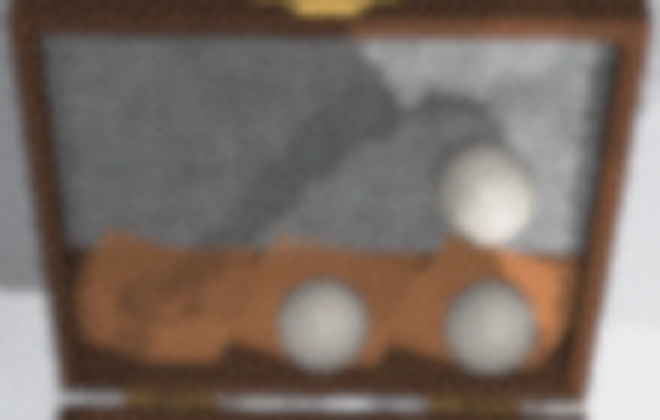

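```bash
cat >> h.py <<'E'
def plan(x,y,z,tilt=30):
    a=np.radians(tilt); Z=np.array([*(ax*np.sin(a)),-np.cos(a)]); Y=np.array([*ay,0]); Y/=np.linalg.norm(Y); Z/=np.linalg.norm(Z)
    Rd=np.column_stack([np.cross(Y,Z),Y,Z]); R=toolR()
    print('shift',rel(fromC(x,y,z)).round(3),'turn',(Ro.from_matrix(R.T@Rd).as_rotvec(degrees=True)/60).round(3))
E
python3 -c "
from h import *
plan(-48,35.4,106,30); print(toC(read_state()['tool_pos']))"
```

```text
shift [-0.064  0.1    0.287] turn [-0.05  -0.058 -0.   ]
[-142.2   -6.8  222.3]
```

Call:
jog_arm(commands=[[[-0.064,0.1,0.287],[-0.05,-0.058,0],0.4],[[-0.064,0.1,0.287],[-0.05,-0.058,0],0.4],[[-0.064,0.1,0.287],[-0.05,-0.058,0],0.4],[[-0.064,0.1,0.287],[-0.05,-0.058,0],0.4],[[-0.064,0.1,0.287],[-0.05,-0.058,0],0.4],[[-0.064,0.1,0.287],[-0.05,-0.058,0],0.4]])

```text
t: 13.12
tool_pos: [0.515, -0.1107, 0.1075]
orientation: [180.0, 30.1, 134.2]
contact_force: [0.2, 0.6, -0.4]
finger_gap: 0.0352
finger_force: 0.0
```

Run:
```python
from h import *
import pickle
s=read_state(); print(toC(s['tool_pos']),np.round(s['joints'],1),s['finger_gap'])
plan(-48,35.4,106); plan(-8,35.4,37)
im,k=snap('wrist','w6'); pickle.dump(k,open('k6.pkl','wb'))
for p in [(-14.6,35.4,33),(34,0,27.5),(34,40,27.5)]: print(np.round(proj('wrist',fromC(*p),k)))
cv2.imwrite('pics/w6c.png',cv2.resize(im[150:400,200:450],None,fx=2.4,fy=2.4,interpolation=cv2.INTER_CUBIC))
```

```text
[-49.7  36.1 107.5] [  8.4  47.9 -25.8 134.4 112.5  46.5 -74.6] 0.0352024906105891
shift [-0.001 -0.001  0.004] turn [0.002 0.001 0.003]
shift [-0.001 -0.002  0.164] turn [0.002 0.001 0.003]
[319. 205.]
[281. 234.]
[324. 235.]
```

View pics/w6c.png

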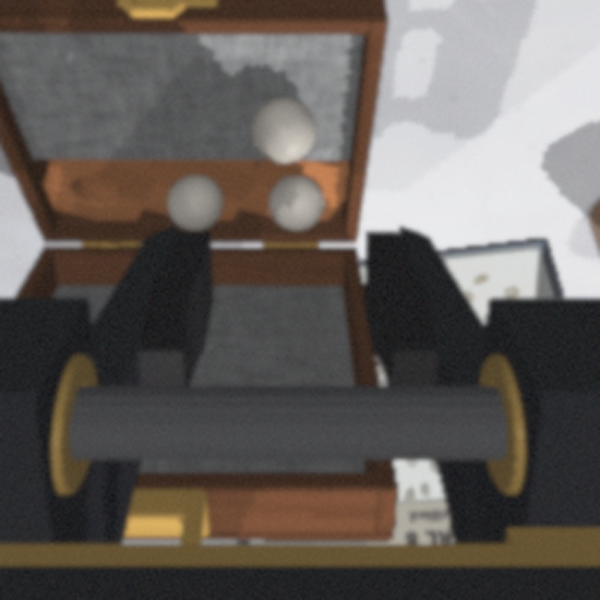

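The loose ball at (318,204) matches the prediction of (319,205). I'll straddle it with the fingers just above the rim.

Call:
jog_arm(commands=[[[-0.001,-0.002,0.05],[0,0,0],0.4],[[-0.001,-0.002,0.1],[0,0,0],0.4],[[-0.001,-0.002,0.14],[0,0,0],0.4],[[-0.001,-0.002,0.16],[0,0,0],0.4],[[-0.001,-0.002,0.162],[0,0,0],0.4],[[-0.001,-0.002,0.162],[0,0,0],0.4]])

```text
t: 13.92
tool_pos: [0.5432, -0.1406, 0.0368]
orientation: [180.0, 30.1, 134.2]
contact_force: [0.5, 0.8, -0.6]
finger_gap: 0.0353
finger_force: 0.0
```

Run:
```python
from h import *
s=read_state(); print(toC(s['tool_pos']),np.round(s['contact_force'],1))
plan(-8,-46,37)
```

```text
[-8.6 35.5 36.8] [ 0.5  0.8 -0.6]
shift [-0.001 -0.163 -0.   ] turn [0.002 0.001 0.003]
```

Now a slow drag along -y.

Call:
jog_arm(commands=[[[0,-0.012,0],[0,0,0],0.4],[[0,-0.026,0],[0,0,0],0.4],[[0,-0.042,0],[0,0,0],0.4],[[0,-0.058,0],[0,0,0],0.4],[[0,-0.074,0],[0,0,0],0.4],[[0,-0.09,0],[0,0,0],0.4],[[0,-0.106,0],[0,0,0],0.4],[[0,-0.122,0],[0,0,0],0.4],[[0,-0.138,0],[0,0,0],0.4],[[0,-0.15,0],[0,0,0],0.4]])

```text
t: 15.18
tool_pos: [0.4889, -0.1938, 0.0361]
orientation: [-180.0, 30.0, 134.2]
contact_force: [-0.2, -0.5, 0.8]
finger_gap: 0.0352
finger_force: 0.0
```

Call:
jog_arm(commands=[[[0,-0.006,0],[0,0,0],0.4],[[0,-0.012,0],[0,0,0],0.4],[[0,-0.012,0],[0,0,0],0.4],[[0,-0.012,0],[0,0,0],0.4],[[0,-0.012,-0.15],[0,0,0],0.4],[[0,-0.012,-0.15],[0,0,0],0.1],[[0,-0.012,-0.15],[0,0,0],0.1],[[0,-0.012,-0.15],[0,0,0],0.1]])

```text
t: 16.18
tool_pos: [0.4596, -0.1711, 0.1006]
orientation: [-180.0, 30.1, 134.1]
contact_force: [-0.1, 0.2, -0.8]
finger_gap: 0.0095
finger_force: 0.0
```

Run:
```python
from h import *
import pickle
s=read_state(); print(s['t'],toC(s['tool_pos']),s['finger_gap'])
im,k=snap('wrist','w7'); pickle.dump(k,open('k7.pkl','wb'))
g=cv2.cvtColor(im,cv2.COLOR_BGR2HSV)
u,v=np.round(proj('wrist',fromC(-12,-40,33),k)).astype(int); print(u,v)
x=g[v-28:v+29,u-35:u+60]; m=((x[...,2]>120)&(x[...,1]<70)).astype(np.uint8)
n,l,st,c=cv2.connectedComponentsWithStats(m)
for i in range(1,n):
  if st[i,4]>60: p=(u-35+c[i][0],v-28+c[i][1]); print(st[i],np.round(p,1),toC(ray('wrist',*p,.033,k)))
cv2.imwrite('pics/w7c.png',cv2.resize(im[150:300,200:450],None,fx=3,fy=3,interpolation=cv2.INTER_CUBIC))
```

```text
16.175 [-44.8 -45.7 100.6] 0.00950163732294602
327 209
[ 65   0  19  16 140] [364.3 187.1] [-36.3 -13.5  33. ]
[  0   9   6  48 143] [293.5 221. ] [  3.2 -67.5  33. ]
[ 22  14  24  26 512] [325.4 207.6] [-13.7 -41.4  33. ]
[ 66  45  23  12 205] [369.9 232.6] [19.  -2.4 33. ]
```

The ball is at case (-13.7, -41.4) mm, in line with the empty seat. Next I'll get behind it.

```bash
python3 -c "
from h import *
plan(-73,-40,92); plan(-38,-40,31); plan(12,-40,31)"
```

```text
shift [ 0.057  0.012 -0.014] turn [0.    0.001 0.001]
shift [0.058 0.012 0.127] turn [0.    0.001 0.001]
shift [-0.029  0.012  0.177] turn [0.    0.001 0.001]
```

Call:
jog_arm(commands=[[[0.057,0.012,-0.014],[0,0,0],0.07],[[0.057,0.012,-0.014],[0,0,0],0.07],[[0.057,0.012,0.04],[0,0,0],0.07],[[0.058,0.012,0.09],[0,0,0],0.07],[[0.058,0.012,0.127],[0,0,0],0.07],[[0.058,0.012,0.127],[0,0,0],0.07],[[0.058,0.012,0.127],[0,0,0],0.07]])

```text
t: 17.1
tool_pos: [0.4676, -0.1712, 0.0319]
orientation: [-180.0, 30.0, 134.2]
contact_force: [-0.0, -0.2, -1.2]
finger_gap: 0.006
finger_force: 0.0
```

```bash
python3 -c "
from h import *
s=read_state();print(toC(s['tool_pos']),np.round(s['contact_force'],1),s['finger_gap'])
plan(0,-40,31); plan(6,-40,31);plan(12,-40,31)"
```

```text
[-39.2 -40.   31.9] [-0.  -0.2 -1.2] 0.006032273836715257
shift [-0.067 -0.     0.041] turn [0.001 0.    0.003]
shift [-0.077 -0.     0.047] turn [0.001 0.    0.003]
shift [-0.088 -0.     0.053] turn [0.001 0.    0.003]
```

Call:
jog_arm(commands=[[[-0.009,0,0.006],[0,0,0],0.07],[[-0.018,0,0.011],[0,0,0],0.07],[[-0.027,0,0.017],[0,0,0],0.07],[[-0.036,0,0.022],[0,0,0],0.07],[[-0.045,0,0.028],[0,0,0],0.07],[[-0.053,0,0.033],[0,0,0],0.07],[[-0.06,0,0.037],[0,0,0],0.07],[[-0.067,0,0.041],[0,0,0],0.07],[[-0.072,0,0.044],[0,0,0],0.07],[[-0.077,0,0.047],[0,0,0],0.07]])

```text
t: 18.35
tool_pos: [0.4979, -0.2033, 0.0378]
orientation: [-179.9, 30.5, 134.6]
contact_force: [-22.9, 15.7, 71.0]
finger_gap: 0.0067
finger_force: 41.3
```

Call:
jog_arm(commands=[[[-0.004,0,0.002],[0,0,0],0.07],[[-0.008,0,0.0045],[0,0,0],0.07],[[-0.011,0,0.006],[0,0,0],0.07],[[-0.011,0,0.006],[0,0,0],0.07],[[-0.011,0,0.006],[0,0,0],0.07]])

```text
t: 18.98
tool_pos: [0.505, -0.2091, 0.0384]
orientation: [180.0, 30.8, 134.4]
contact_force: [-15.1, 11.0, 61.1]
finger_gap: 0.0066
finger_force: 34.6
```

```bash
cat > look.py <<'E'
from h import *
import sys
s=read_state(); print(s['t'],toC(s['tool_pos']),np.round(s['contact_force'],1))
im,k=snap('wrist',sys.argv[1])
g=cv2.cvtColor(im,cv2.COLOR_BGR2HSV)
u,v=np.round(proj('wrist',fromC(30,-10,30),k)).astype(int); print('look',u,v,[np.round(proj('wrist',fromC(34,y,27.5),k)) for y in(-40,0,40)])
m=((g[...,2]>90)&(g[...,1]<75)).astype(np.uint8)
n,l,st,c=cv2.connectedComponentsWithStats(m)
for i in range(1,n):
  if 60<st[i,4]<1500 and abs(c[i][0]-u)<110 and abs(c[i][1]-v)<60: print(st[i],np.round(c[i],1),toC(ray('wrist',*c[i],.0275,k)))
E
python3 look.py w8
```

```text
18.975 [ 14.1 -39.5  38.4] [-15.1  11.   61.1]
look 368 264 [array([319., 263.]), array([383., 264.]), array([446., 264.])]
[364 246  36  29 843] [381.8 260.8] [30.6 -1.  27.5]
[ 427  247   38   35 1015] [445.4 263.4] [33.4 39.3 27.5]
```

The fingers have ridden up over something (61 N upward), so I'll back off along the tool axis and look.

Call:
jog_arm(commands=[[[0,0,-0.03],[0,0,0],0.07],[[0,0,-0.06],[0,0,0],0.07],[[0.02,0,-0.12],[0,0,0],0.07],[[0.04,0,-0.15],[0,0,0],0.07],[[0.04,0,-0.15],[0,0,0],0.07],[[0.04,0,-0.15],[0,0,0],0.07]])

```text
t: 19.77
tool_pos: [0.466, -0.1691, 0.0853]
orientation: [-180.0, 30.1, 134.1]
contact_force: [1.0, -0.2, -0.4]
finger_gap: 0.0059
finger_force: 0.0
```

```bash
python3 look.py w9; python3 -c "
import cv2
im=cv2.imread('pics/w9.png'); cv2.imwrite('pics/w9c.png',cv2.resize(im[150:300,240:440],None,fx=4,fy=4,interpolation=cv2.INTER_CUBIC))"
```

```text
19.775 [-41.8 -39.8  85.3] [ 1.  -0.2 -0.4]
look 354 250 [array([319., 250.]), array([365., 250.]), array([411., 250.])]
[307 232  26  27 445] [319.5 243.7] [ 24.7 -40.   27.5]
[352 238  26  25 511] [364.8 249.6] [33.6 -0.4 27.5]
[398 238  26  25 524] [410.4 250. ] [34.  39.4 27.5]
[359 265  31   5 150] [374.1 267. ] [63.3 11.8 27.5]
```

View pics/w9c.png

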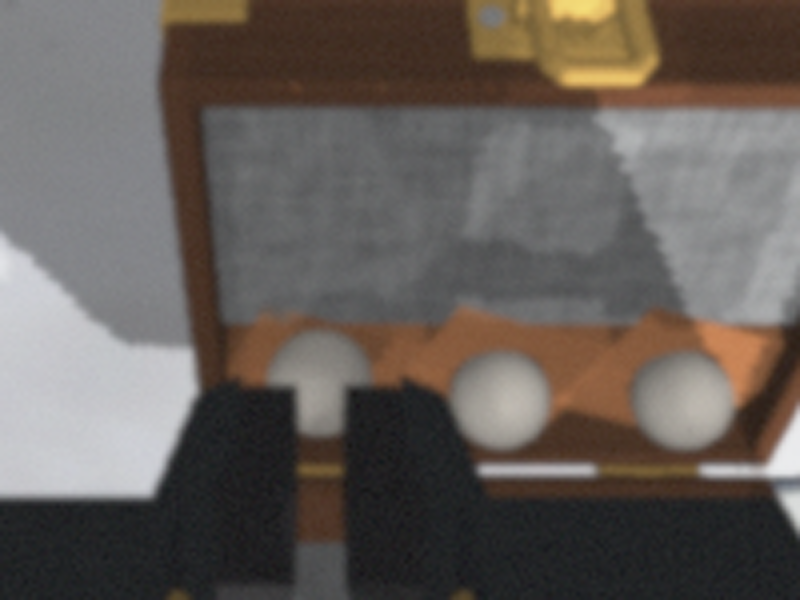

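The loose ball stands on the tile just short of the hollow, at about (320,245), with the seated balls at v=250. My contact point was too high and wedged it, so I'll push lower, at or just below its centre, and rise slightly as it rolls.

```bash
python3 -c "
from h import *
plan(-10,-40,27.5); plan(2,-40,27.5)"
```

```text
shift [ 0.003 -0.     0.132] turn [0.    0.001 0.001]
shift [-0.018 -0.     0.144] turn [0.    0.001 0.001]
```

Call:
jog_arm(commands=[[[0.003,0,0.06],[0,0,0],0.03],[[0.003,0,0.1],[0,0,0],0.03],[[0.003,0,0.12],[0,0,0],0.03],[[0.003,0,0.13],[0,0,0],0.03],[[0.003,0,0.132],[0,0,0],0.03],[[0.003,0,0.132],[0,0,0],0.03],[[0.003,0,0.132],[0,0,0],0.03]])

```text
t: 20.7
tool_pos: [0.4877, -0.1912, 0.0281]
orientation: [180.0, 30.1, 134.2]
contact_force: [0.8, 0.6, 0.5]
finger_gap: 0.0024
finger_force: 0.0
```

```bash
python3 -c "
from h import *
s=read_state();print(toC(s['tool_pos']),np.round(s['contact_force'],1),s['finger_gap'])
plan(2,-40,27.5); plan(9,-40,31); plan(-10,-40,27.5)"
```

```text
[-10.8 -39.6  28.1] [0.8 0.6 0.5] 0.0024051051512173635
shift [-0.022 -0.001  0.014] turn [0.001 0.001 0.003]
shift [-0.037 -0.001  0.015] turn [0.001 0.001 0.003]
shift [-0.001 -0.001  0.002] turn [0.001 0.001 0.003]
```

Call:
jog_arm(commands=[[[-0.008,-0.001,0.005],[0,0,0],0.03],[[-0.015,-0.001,0.009],[0,0,0],0.03],[[-0.022,-0.001,0.013],[0,0,0],0.03],[[-0.027,-0.001,0.014],[0,0,0],0.03],[[-0.032,-0.001,0.0145],[0,0,0],0.03],[[-0.037,-0.001,0.015],[0,0,0],0.03],[[-0.037,-0.001,0.015],[0,0,0],0.03]])

```text
t: 21.58
tool_pos: [0.5011, -0.2061, 0.0306]
orientation: [-180.0, 30.1, 134.2]
contact_force: [-0.2, -0.1, -0.7]
finger_gap: 0.0028
finger_force: 0.0
```

```bash
python3 look.py w10
```

```text
21.575 [  9.2 -40.2  30.6] [-0.2 -0.1 -0.7]
look 370 280 [array([320., 279.]), array([384., 279.]), array([449., 279.])]
[317 262   6  35 189] [319.6 279.7] [ 35.  -40.3  27.5]
[366 262  35  13 342] [383.5 268.5] [21.1 -2.7 27.5]
[ 429  262   39   35 1000] [448.9 278.5] [33.2 39.8 27.5]
```

Call:
jog_arm(commands=[[[0.01,0,-0.02],[0,0,0],0.03],[[0.02,0,-0.08],[0,0,0],0.03],[[0.04,0,-0.18],[0,0,0],0.03],[[0.06,0,-0.25],[0,0,0],0.03],[[0.06,0,-0.28],[0,0,0],0.03],[[0.06,0,-0.28],[0,0,0],0.03],[[0.06,0,-0.28],[0,0,0],0.03]])

```text
t: 22.5
tool_pos: [0.4341, -0.1366, 0.1368]
orientation: [179.9, 30.0, 134.2]
contact_force: [0.7, 0.5, -0.2]
finger_gap: 0.0031
finger_force: 0.0
```

```bash
python3 look.py w11
python3 - <<'E'
from h import *
im=cv2.imread('pics/w11.png');k=K('wrist')
m=(im.max(2)<60).astype(np.uint8)
u,v=np.round(proj('wrist',fromC(-147,50,10),k)).astype(int);u=int(u);v=int(v);print('pin',u,v)
if v>0:
  v0=max(0,v-40);u0=max(0,u-40);x=m[v0:v+40,u0:u+40];n,l,st,c=cv2.connectedComponentsWithStats(x)
  for i in range(1,n):
    if st[i,4]>30: print(st[i],toC(ray('wrist',c[i][0]+u0,c[i][1]+v0,.01,k)))
E
```

```text
22.5 [-87.3 -40.1 136.8] [ 0.7  0.5 -0.2]
look 347 233 [array([320., 233.]), array([356., 233.]), array([392., 233.])]
[310 224  19  20 316] [319.  233.2] [ 34.  -40.6  27.5]
[346 224  20  20 323] [355.3 233.2] [34.  -0.5 27.5]
[382 224  20  20 325] [391.4 233.4] [34.1 39.5 27.5]
[347 246  29   5 117] [361.3 247.6] [62.3  9.2 27.5]
pin 452 56
[ 26  25  27  30 516] [-147.4   49.5   10. ]
```

All three balls sit level in their seats and the pin lies on the bench, with the arm clear. I'm handing in the job.

```bash
python3 -c "
from cell import *
print(job_done())"
```

```text
the job is handed in; nothing more can be done
None
```

I handed the job in at about 22.5 s: the pin is on the bench, the lid was raised to its stop, and the last wrist-camera picture measured all three balls within 1 mm of their seat centres. `job_done()` gave no verdict, and I did not re-measure the lid angle or the loupe, ring and tweezers at the end.

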